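# Fish the straightedge out of the covered tool tray

## Robot

A 6-joint arm with a two-finger parallel gripper is mounted at the origin on a cart in front of the work surface, level with it; the furniture and walls round the work are solid. World frame = base frame: x ahead of the robot, y to its left, z up, the work surface at z = 0. Lengths are in m, angles in rad, forces in N, time in s.
With the tool pointing down it reaches from about 0.35 to 0.975 m from the base axis. Payload 4.9 kg.
Tool frame: the origin (TCP) lies at the very end of the fingers, on their centre line; the grasp point (between the pads) lies 19 mm behind it; z points along the fingers, y is the line along which they close (so a half turn about z gives the same grasp; the last joint's range is limited). The gripper opens to 85 mm and grips with 20 to 120 N. Pads are 22 mm wide; open, the fingers measure 114 mm over their backs; the gripper's body (76 mm by 85 mm) begins 54 mm behind the grasp point. The pads swing forward as they close: fully open they stand 13 mm farther back than shut.
Start: joints at [-1.242, 0.053, 1.613, -0, 1.476, -0.119], TCP at [0.271, -0.563, 0.231] pointing down, gripper open.
Joint ranges: [-3.01, 3.01], [-1.01, 2.22], [0.06, 2.58], [-1.02, 4.17], [0.09, 2.62], [-3.14, 3.14]. Speed limits (rad/s): [2.57, 2.57, 3.14, 3.14, 3.14, 3.14].

## Interface

Orientations are given as a rotation vector (axis times angle).
In Python, from station import ctrl, imaging gives the robot as it stands.
- The arm moves only by the tool play_rows, never from a script. Its argument "series" is a list of rows, each a list of 3 entries, a list of its own where there are three numbers: the opening, from 0 (shut) to 1 (fully open), then the shift along the tool's x, y, z each as a share of 0.05 m, from -1 to 1, then the turn, a rotation vector about the tool's x, y, z each as a share of 8 degrees, from -1 to 1. In form: [[grip, [dx, dy, dz], [ax, ay, az]], ...]. A call has 1 to 8 rows; each row shifts and turns the commanded pose from where the row before left it, along the tool's axes as they then stand; what a row does not reach is not made up. A row lasts 1/8 s, in which the tool goes at most 62.5 mm and 10.7 degrees, less where a joint would pass 70% of its speed; a pose out of reach is approached as far as the arm can. A call with a number of a shift or a turn outside -1 to 1 is refused whole. A call with a gripper value outside its range is refused whole. The fingers move at their own pace and stop on an object; "force" is the grip in N (left out, the last holds). Time passes only in rows, so rows that do not move let the fingers close. It gives the time, the measured TCP pose, the force, the opening and the grip force at its end, in the units of the state.
- ctrl.get_obs(): the state, without advancing time (a new reading comes with each control period).
- imaging.get_image(name): name is "scene" or "top" or "wrist"; returns a dict with "color" (420x560x3 uint8, blue, green, red), "fx", "fy", "cx", "cy" (pixels), "extrinsics" (4x4, takes a point from world to camera coordinates); the wrist camera has in their place "hand_eye" (4x4, takes a point from camera to tool coordinates, whose origin is the TCP and whose axes are the flange's). Camera axes: x right, y down, z forward; pixel columns grow to the right and rows downward; lengths in m; the calibration is good to about 2 mm. A picture is of the moment at which its call begins: read the wrist's pose just before it. There is no depth.
- ctrl.finish_job(): hands the job in; it is judged then, once.
The state is a dict: "t": time; "q": joint angles; "dq": joint speeds; "effort": joint torques, N m; "tool_pos": TCP position; "tool_rot": TCP orientation; "contact_force": force on the tool from outside, world axes, zero at the start; "wrist_torque": the same for the moment, N m; "opening": finger opening in m; "grip_force": force on a finger pad.
Only numpy, scipy, OpenCV 4.12 (cv2) and the standard library are available. Lean on these libraries where they do the work, as an engineer would, in place of code of your own. Each camera call takes 0.05 s, during which the arm holds its last target. There are 200 camera calls.

## Task

The straightedge lies in the covered tool tray, and it is longer than the hatch in the cover, which may be over the left or the right half of the tray. Reach in through the hatch, tilt the straightedge and draw it out end first, and finish while still holding it in the gripper, still and with every part of it at least 5 cm above the top of the tray. Do not disturb the label roll, the stapler or the jar.

Things in the scene. Friction and masses are not known exactly. Their poses are not given: they have to be found in the camera images.
- straightedge_center (a point): centre (half-way up) of the loose aluminium straightedge that lies on the tray's floor: 210 mm long along its y axis, base 34 mm wide (x) and 4 mm thick, with a 14 mm wide grip rib along its whole length in the middle, 22 mm high in all; z is up; mass about 0.12 kg, centre of mass about here; black caps on the rib's ends are its only marks
- straightedge_end_a (a point): middle of the straightedge's +y end face, 105 mm from its centre, half-way up its 22 mm
- straightedge_end_b (a point): middle of the straightedge's -y end face, 105 mm from its centre, half-way up its 22 mm
- hatch_center (a point): centre of the open rectangular hatch, at the upper face of the cover, 66 mm above the bench. The hatch is 118 mm along its y axis (the tray's long direction) and 160 mm along its x axis. The hatch panel (4 mm thick, 186 x 142 mm) is screwed down over one half of the tray's length, a blank panel of the same size over the other half; neither can be moved
- tray_floor (a point): centre of the tray's inner floor, 4 mm above the bench. The tray is fixed to the bench, grey, 286 mm long along its y axis, 186 mm wide along x, walls 5 mm, inner space 276 x 176 mm and 58 mm high under the cover's lower face; its top with the cover is 66 mm above the bench
- straightedge: the straightedge; origin at the centre of its underside, axes as straightedge_center
- tray: the tray; origin at the centre of its underside, y along its length, z up. Right of the tray stands a bag sealer with its arm raised, and a fixed shelf hangs 0.55 m above the right and far part of the bench, its front edge running from about (0.28, -0.9) past (0.55, -0.45) to (0.92, 0.19): swing the arm in from the right drawn close to the base
- hatch_panel: cover panel with the hatch; origin at the centre of its lower face, 62 mm above the bench, 4 mm below and in line with hatch_center
- blank_panel: closed cover panel; origin at the centre of its lower face, 62 mm above the bench, over the tray half without the hatch
- label_roll: bystander: white label roll standing upright, 85 mm across, 61 mm high, origin at its underside
- stapler: bystander: small stapler 28 x 122 x 36 mm, origin at its underside
- white_jar: bystander: small white jar with a lid, 53 mm across, 46 mm high, origin at its underside

How it is judged:
On the way:
1. the straightedge is tilted with one end drawn up out of the tray and the other still inside under the cover ((angle between straightedge_center's own y axis and vertical below 1.43 rad or angle between straightedge_center's own y axis and vertical above 1.71 rad) and ((height (world z) of straightedge_end_a above 0.07 m and height (world z) of straightedge_end_b below 0.066 m) or (height (world z) of straightedge_end_b above 0.07 m and height (world z) of straightedge_end_a below 0.066 m))), for 0.05 s.
At the end, for the whole second after the job is handed in: the straightedge is held in the fingers (more than 1 N), still (under 0.05 m/s), the middles of both its end faces at least 115 mm above the bench (about 5 cm above the tray's top), touching neither tray nor cover (height (world z) of each of straightedge_end_a, straightedge_end_b above 0.115 m and contact force between straightedge and the fingers above 1 N and linear speed of straightedge below 0.05 m/s and contact force between straightedge and tray below 0.1 N and contact force between straightedge and hatch_panel below 0.1 N and contact force between straightedge and blank_panel below 0.1 N); the arm keeps its last pose, push and grip.
It fails at once if a bystander was shifted by more than 20 mm (distance of any of label_roll, stapler, white_jar from where it was at the start of the episode above 0.02 m).
It also fails if it takes over 40 s, if anything falls off the work surface, if the arm or the gripper's body presses on something with over 40 N, if the wrist force passes 120 N, or if a joint passes its speed limit or range.

## Working session

There is one attempt and no reset: what is moved stays moved. The work goes in short steps, Python scripts to look and compute and a tool call to move; the robot and the scene stay as the last step left them, time stands still between calls to the robot, and variables do not carry over. Pictures are saved under pics/ and viewed, at most 10 in all, crops included, and the job is handed in when it is done.

Besides the shell and the picture viewer there is one more tool, called after "Request:" by a JSON object that holds its "name" and its "arguments", one argument or row to a line. play_rows: Moves the arm, as the interface text tells. Shift numbers are shares of 0.05 m and turn numbers shares of 8 degrees, none past 1 either way. Its arguments: {"type":"object","properties":{"series":{"type":"array"},"force":{"type":"number"}},"required":["series"]}

```bash
ls; mkdir -p pics
python3 - <<'E'
from station import ctrl, imaging
import cv2,numpy as np,pickle
o=ctrl.get_obs();print(o)
d={}
for n in("scene","top"):
    i=imaging.get_image(n);cv2.imwrite(f"pics/{n}0.png",i["color"]);d[n]={k:v for k,v in i.items() if k!="color"}
    print(n,d[n])
pickle.dump(d,open("cal.pkl","wb"))
E
```

```text
pics
{'t': 0.0, 'q': array([-1.24201036e+00,  5.33847860e-02,  1.61429605e+00,  3.44659922e-07,
        1.47601188e+00, -1.19024751e-01]), 'dq': array([ 3.66061223e-04, -9.72963173e-05,  9.88969058e-04,  3.54699644e-04,
       -4.54171651e-04, -1.32597075e-04]), 'effort': array([ 1.03147668e-03, -3.93674004e+01, -3.70177889e+01,  5.93068899e-05,
        6.87391410e-03,  3.79019525e-06]), 'tool_pos': array([ 0.2704032 , -0.56278167,  0.23004449]), 'tool_rot': array([-3.06113499e+00, -6.97092858e-01,  3.44577478e-04]), 'contact_force': array([-0.37886414,  0.61522316,  0.15875553]), 'wrist_torque': array([-0.01488425, -0.0094057 ,  0.00661684]), 'grip_force': 0.0, 'opening': 0.08571795252512768}
scene {'fx': 471.4157686678837, 'fy': 471.4157686678837, 'cx': 281.55297734433816, 'cy': 213.74278792513547, 'extrinsics': array([[-0.75512532, -0.65549731,  0.01044128,  0.5603279 ],
       [-0.3176    ,  0.35184574, -0.88053098,  0.20342991],
       [ 0.57351197, -0.66822739, -0.47387358,  0.75152474],
       [ 0.        ,  0.        ,  0.        ,  1.        ]])}
top {'fx': 433.78682966459843, 'fy': 433.78682966459843, 'cx': 275.4603918806773, 'cy': 211.1737388722087, 'extrinsics': array([[-0.00814118, -0.99986284, -0.01442323,  0.1761294 ],
       [-0.99006132,  0.01008485, -0.14027426,  0.60891578],
       [ 0.14040048,  0.01313789, -0.99000763,  0.97591304],
       [ 0.        ,  0.        ,  0.        ,  1.        ]])}
```

View pics/scene0.png

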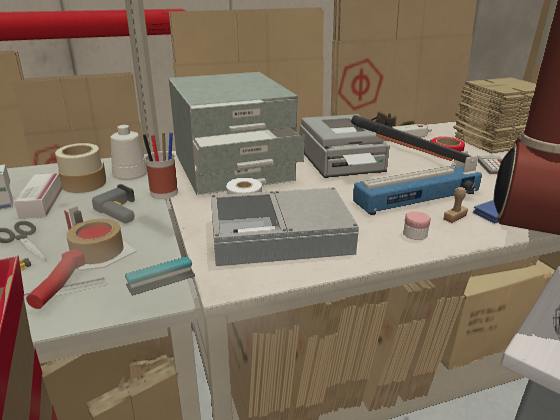

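View pics/top0.png

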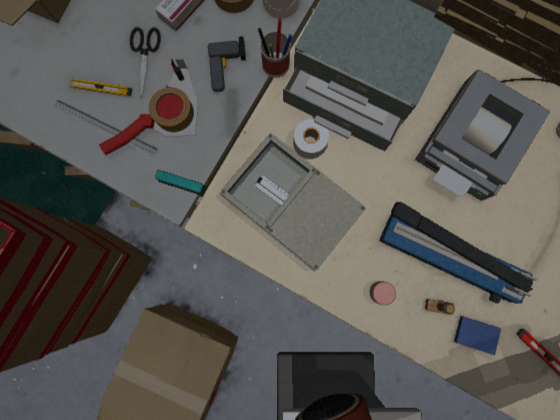

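The scene view shows the tray at about (283,225) with the hatch on its left half. The top view shows the hatch near (268,182) with a white piece of the straightedge at (271,190). The label roll is at (310,138), the jar at (383,292) and the stapler at (180,181).

Run:
```python
import cv2,numpy as np
a=cv2.imread("pics/top0.png")[120:280,205:375];b=cv2.imread("pics/scene0.png")[180:265,200:365]
a=cv2.resize(a,None,fx=3.5,fy=3.5,interpolation=cv2.INTER_CUBIC)
cv2.imwrite("pics/ctop.png",np.clip(a*1.3,0,255).astype('uint8'))
```

```text
(no output)
```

View pics/ctop.png

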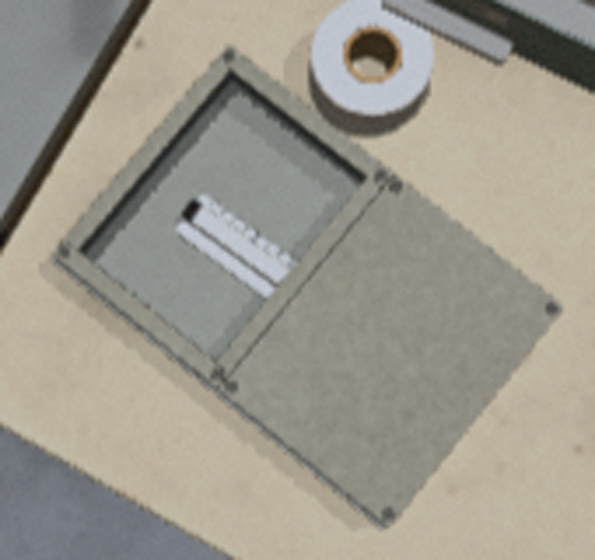

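```bash
cat > h.py <<'E'
import numpy as np,pickle,cv2
from scipy.spatial.transform import Rotation as R
cal=pickle.load(open("cal.pkl","rb"))
def ray(T,c,u,v,z):
    # T world->cam
    d=np.array([(u-c["cx"])/c["fx"],(v-c["cy"])/c["fy"],1]);d=T[:3,:3].T@d;o=-T[:3,:3].T@T[:3,3]
    return o+d*(z-o[2])/d[2]
def fix(n,u,v,z): return ray(cal[n]["extrinsics"],cal[n],u,v,z)
E
python3 - <<'E'
from h import *
np.set_printoptions(precision=4,suppress=True)
f=lambda u,v,z:fix("top",205+u/3.5,120+v/3.5,z)
P=[f(*p,.066) for p in((230,50),(55,258),(387,527),(562,308))]
print("corners",*P,np.mean(P,0))
for a,b in((0,1),(1,2),(2,3),(3,0)): d=P[b]-P[a];print(np.linalg.norm(d),np.degrees(np.arctan2(d[1],d[0])))
print("hatch",np.mean([f(*p,.066) for p in((232,72),(80,250),(216,358),(367,180))],0))
print("cap top mid",f(191,211,.026))
for a,b,z in(((205,197),(297,265),.026),((180,232),(268,296),.004)):
    d=f(*b,z)-f(*a,z);print(np.degrees(np.arctan2(d[1],d[0])),f(*a,z),f(*b,z))
print(fix("top",310,134,.061),fix("top",383,290,.046),fix("top",180,181,.036))
E
```

```text
corners [0.7908 0.18   0.066 ] [0.6496 0.2969 0.066 ] [0.4713 0.0809 0.066 ] [ 0.6127 -0.0367  0.066 ] [0.6311 0.1303 0.066 ]
0.18333547827744787 140.39132530882154
0.28002727398108734 -129.55213594164437
0.18395678854733347 -39.76872787830373
0.2805424457736219 50.57450546657857
hatch [0.6781 0.1847 0.066 ]
cap top mid [0.689  0.2086 0.026 ]
-127.54813848331243 [0.6987 0.1989 0.026 ] [0.6503 0.1359 0.026 ]
-126.95090840648905 [0.6787 0.2175 0.004 ] [0.6324 0.156  0.004 ]
[0.792 0.087 0.061] [ 0.4262 -0.0733  0.046 ] [0.6872 0.3994 0.036 ]
```

Request:
{"name": "play_rows", "arguments": {
  "series": [
    [1,[0.7,-0.63,-0.13],[0,0,0]],
    [1,[0.7,-0.63,-0.13],[0,0,0]],
    [1,[0.7,-0.63,-0.13],[0,0,0]],
    [1,[0.7,-0.63,-0.13],[0,0,0]],
    [1,[0.7,-0.63,-0.13],[0,0,0]],
    [1,[0.7,-0.63,-0.13],[0,0,0]]
  ]
}}

```text
t: 0.85
tool_pos: [0.3783, -0.3004, 0.27]
tool_rot: [-3.063, -0.697, 0.0]
contact_force: [0.8, 0.1, -0.2]
opening: 0.0856
grip_force: 0.0
```

Request:
{"name": "play_rows", "arguments": {
  "series": [
    [1,[0.5,-0.64,0],[0,0,0]],
    [1,[0.5,-0.64,0],[0,0,0]],
    [1,[0.5,-0.64,0],[0,0,0]],
    [1,[0.5,-0.64,0],[0,0,0]],
    [1,[0.5,-0.64,0],[0,0,0]],
    [1,[0.5,-0.64,0],[0,0,0]],
    [1,[0.5,-0.64,0],[0,0,0]],
    [1,[0.5,-0.64,0],[0,0,0]]
  ]
}}

```text
t: 1.85
tool_pos: [0.4473, 0.0167, 0.2699]
tool_rot: [-3.063, -0.697, 0.001]
contact_force: [0.1, -0.2, 0.1]
opening: 0.0852
grip_force: 0.0
```

Request:
{"name": "play_rows", "arguments": {
  "series": [
    [1,[0,0,0],[0,0,-0.85]],
    [1,[0,0,0],[0,0,-0.85]],
    [1,[0,0,0],[0,0,-0.85]],
    [1,[0,0,0],[0,0,-0.85]]
  ]
}}

```text
t: 2.35
tool_pos: [0.4472, 0.0154, 0.2697]
tool_rot: [-2.81, -1.404, 0.001]
contact_force: [-0.5, 0.8, -0.9]
opening: 0.0854
grip_force: 0.0
```

Request:
{"name": "play_rows", "arguments": {
  "series": [
    [1,[0.74,0.21,0.1],[0,0,0]],
    [1,[0.74,0.21,0.1],[0,0,0]],
    [1,[0.74,0.21,0.1],[0,0,0]],
    [1,[0.74,0.21,0.1],[0,0,0]],
    [1,[0.74,0.21,0.1],[0,0,0]],
    [1,[0.74,0.21,0.1],[0,0,0]],
    [1,[0.5,0.21,0.1],[0,0,0]],
    [1,[0,0,0],[0,0,0]]
  ]
}}

```text
t: 3.35
tool_pos: [0.6553, 0.1684, 0.2333]
tool_rot: [-2.812, -1.399, 0.004]
contact_force: [-0.4, 0.2, 0.8]
opening: 0.0856
grip_force: 0.0
```

Run:
```python
from station import ctrl, imaging
import cv2,pickle
o=ctrl.get_obs();print(o["t"],o["q"],o["tool_pos"],o["tool_rot"])
i=imaging.get_image("wrist");cv2.imwrite("pics/w1.png",i["color"])
pickle.dump((o,i),open("w1.pkl","wb"));print(i["hand_eye"])
```

```text
3.35 [ 1.41646729e-01  1.72837059e-01  1.47980689e+00 -1.87455515e-05
  1.49195288e+00  7.88934165e-01] [0.6553161  0.16839457 0.23330547] [-2.81174632 -1.39922821  0.00448715]
[[ 6.52283501e-04 -9.56682025e-01 -2.91134122e-01  7.34814080e-02]
 [ 9.99999592e-01  8.06015807e-04 -4.08119801e-04 -6.78258770e-04]
 [ 6.25099582e-04 -2.91133737e-01  9.56682161e-01 -1.42492906e-01]
 [ 0.00000000e+00  0.00000000e+00  0.00000000e+00  1.00000000e+00]]
```

View pics/w1.png

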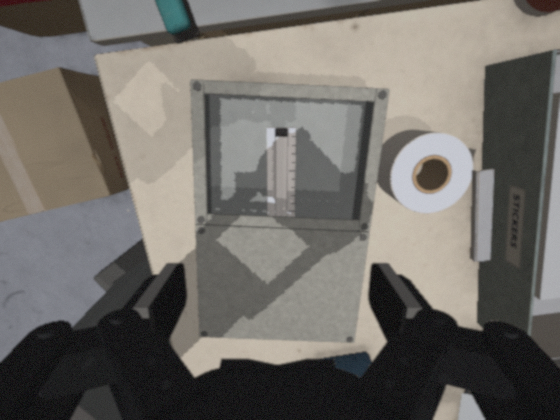

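The wrist view shows the hatch at about (285,150) and the straightedge running down from its black cap at (282,132) to the hatch edge at (285,215). I'll zoom in to get the rib edges.

Run:
```python
import cv2
a=cv2.imread("pics/w1.png")[110:230,220:350]
cv2.imwrite("pics/cw1.png",cv2.convertScaleAbs(cv2.resize(a,None,fx=5,fy=5,interpolation=cv2.INTER_CUBIC),alpha=1.3))
```

```text
(no output)
```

View pics/cw1.png

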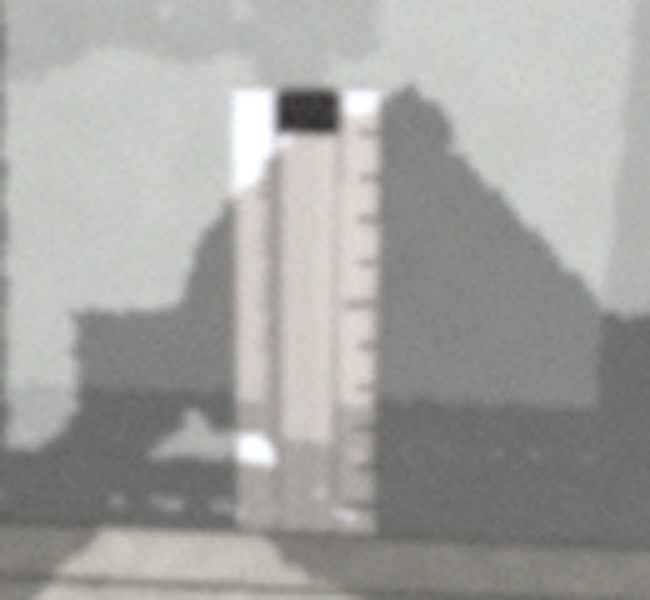

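Run:
```python
from h import *
np.set_printoptions(precision=4,suppress=True)
o,i=pickle.load(open("w1.pkl","rb"))
W=np.eye(4);W[:3,:3]=R.from_rotvec(o["tool_rot"]).as_matrix();W[:3,3]=o["tool_pos"]
T=np.linalg.inv(W@i["hand_eye"])
a=ray(T,i,281.4,128,.026);b=ray(T,i,281.4,210,.026)
print(a,b,np.degrees(np.arctan2(*(a-b)[1::-1])))
d=(a-b)/np.linalg.norm(a-b)
h=[ray(T,i,u,v,.066) for u,v in((205,94),(369,99),(361,217),(207,214))];print("hatch",np.mean(h,0),"u edge far/near",[(x-a)@d for x in h])
R0=W[:3,:3];print(R0)
g=a-d*.030; print("g",g,"tool shift",R0.T@(np.r_[g[:2],.010]-W[:3,3]))
print("bar dir in tool",R0.T@d)
for p in((285,95),(395,140)):print([fix("top",*p,z) for z in(.1,.2)])
```

```text
[0.693  0.2128 0.026 ] [0.6371 0.1381 0.026 ] 53.17995207876864
hatch [0.679  0.1879 0.066 ] u edge far/near [np.float64(0.03283688982409215), np.float64(0.027797549713348482), np.float64(-0.0887616512622242), np.float64(-0.08495992905689306)]
[[ 0.603   0.7977 -0.003 ]
 [ 0.7977 -0.603  -0.0004]
 [-0.0021 -0.0021 -1.    ]]
g [0.675  0.1888 0.026 ] tool shift [0.0286 0.0039 0.2232]
bar dir in tool [ 1.     -0.0047 -0.0021]
[array([0.8732, 0.1456, 0.1   ]), array([0.8307, 0.1468, 0.2   ])]
[array([ 0.7627, -0.1023,  0.1   ]), array([ 0.7317, -0.0751,  0.2   ])]
```

Request:
{"name": "play_rows", "arguments": {
  "series": [
    [0.55,[0.57,0.08,0.5],[0,0,0]],
    [0.55,[0,0,0.9],[0,0,0]],
    [0.55,[0,0,0.9],[0,0,0]],
    [0.55,[0,0,0.9],[0,0,0]],
    [0.55,[0,0,0.5],[0,0,0]],
    [0.55,[0,0,0.36],[0,0,0]],
    [0.55,[0,0,0.25],[0,0,0]],
    [0.55,[0,0,0],[0,0,0]]
  ]
}}

```text
t: 4.4
tool_pos: [0.6753, 0.1879, 0.0195]
tool_rot: [-2.813, -1.398, 0.001]
contact_force: [0.3, 0.5, -0.0]
opening: 0.0471
grip_force: 0.0
```

Run:
```python
from station import ctrl, imaging
import cv2
i=imaging.get_image("wrist");cv2.imwrite("pics/w2.png",i["color"])
```

```text
(no output)
```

View pics/w2.png

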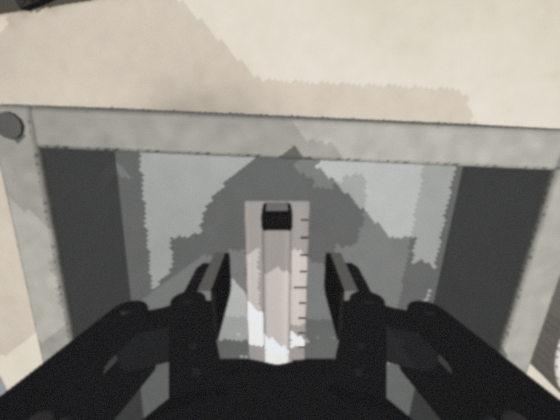

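The rib at column 277 is centred between the fingers, whose middle is about 278. I'll go down the last bit and grip.

Request:
{"name": "play_rows", "arguments": {
  "series": [
    [0.55,[0,0,0.16],[0,0,0]],
    [0,[0,0,0],[0,0,0]],
    [0,[0,0,0],[0,0,0]],
    [0,[0,0,0],[0,0,0]],
    [0,[0,0,0],[0,0,0]],
    [0,[0,0,0],[0,0,0]]
  ],
  "force": 100
}}

```text
t: 5.2
tool_pos: [0.6761, 0.1882, 0.0124]
tool_rot: [2.813, 1.398, 0.002]
contact_force: [0.3, -0.0, 2.9]
opening: 0.0113
grip_force: 99.4
```

```bash
cat > plan.py <<'E'
import numpy as np
wp=[(0,0,0),(0,2.5,4),(0,3,9),(3,3,13),(20,3,15),(40,5,17),(65,6,20),(85,9,23),(105,12,25),(125,25,25),(140,60,25),(150,105,25),(155,145,25)]
E0=np.array([123,58.]);E1=np.array([123,62.]);F=np.array([238,62.])  # z relative to floor
prev=None
for b,h,t in wp:
    t=np.radians(t);s=np.array([np.cos(t),np.sin(t)]);n=np.array([-s[1],s[0]])
    B=np.array([b,h]);P=B+180*s+8*n
    c=[n@(e-B)-22 if s@(e-B)>-3 else 99 for e in(E0,E1)]
    f=-(n@(F-B)) if s@(F-B)<213 else 99
    l=(B+22*n)[1]
    print((b,h,round(np.degrees(t))),"near %.1f %.1f far %.1f topB %.1f"%(*c,f,58-l),end=" ")
    if prev is not None:
        d=P-prev[0];print("dx %.2f dz %.2f ay %.2f"%(d@prev[1]/50,-d@prev[2]/50,np.degrees(t-prev[3])/8),end="")
    print();prev=(P,s,n,t)
E
python3 plan.py
```

```text
(0, 0, 0) near 36.0 40.0 far 99.0 topB 36.0 
(0, 2.5, 4) near 24.8 28.8 far 99.0 topB 33.6 dx -0.02 dz -0.30 ay 0.50
(0, 3, 9) near 13.1 17.0 far 99.0 topB 33.3 dx -0.03 dz -0.32 ay 0.62
(3, 3, 13) near 4.6 8.5 far 99.0 topB 33.6 dx 0.04 dz -0.24 ay 0.50
(20, 3, 15) near 4.5 8.3 far 99.0 topB 33.7 dx 0.32 dz -0.05 ay 0.25
(40, 5, 17) near 4.4 8.2 far 3.4 topB 32.0 dx 0.39 dz -0.06 ay 0.25
(65, 6, 20) near 7.0 10.8 far 6.5 topB 31.3 dx 0.47 dz -0.06 ay 0.37
(85, 9, 23) near 8.3 11.9 far 11.0 topB 28.7 dx 0.38 dz -0.11 ay 0.38
(105, 12, 25) near 12.1 15.7 far 10.9 topB 26.1 dx 0.38 dz -0.02 ay 0.25
(125, 25, 25) near 8.8 12.4 far 14.2 topB 13.1 dx 0.47 dz -0.07 ay 0.00
(140, 60, 25) near 99.0 99.0 far 39.6 topB -21.9 dx 0.57 dz -0.51 ay 0.00
(150, 105, 25) near 99.0 99.0 far 76.2 topB -66.9 dx 0.56 dz -0.73 ay 0.00
(155, 145, 25) near 99.0 99.0 far 110.3 topB -106.9 dx 0.43 dz -0.68 ay 0.00
```

Request:
{"name": "play_rows", "arguments": {
  "series": [
    [0,[-0.01,0,-0.15],[0,0.25,0]],
    [0,[-0.01,0,-0.15],[0,0.25,0]],
    [0,[-0.015,0,-0.16],[0,0.31,0]],
    [0,[-0.015,0,-0.16],[0,0.31,0]],
    [0,[0.02,0,-0.12],[0,0.25,0]],
    [0,[0.02,0,-0.12],[0,0.25,0]],
    [0,[0,0,0],[0,0,0]]
  ]
}}

```text
t: 6.08
tool_pos: [0.673, 0.1842, 0.0553]
tool_rot: [-2.71, -1.346, -0.309]
contact_force: [-0.9, 0.4, -1.6]
opening: 0.0111
grip_force: 99.0
```

Run:
```python
from station import ctrl, imaging
import cv2,numpy as np
a=imaging.get_image("scene")["color"][150:270,190:370]
b=imaging.get_image("wrist")["color"]
a=cv2.resize(a,(480,320),interpolation=cv2.INTER_CUBIC);b=cv2.resize(b,(320,240))
c=np.zeros((320,800,3),'uint8');c[:,:480]=a;c[:240,480:]=b
cv2.imwrite("pics/t1.png",cv2.convertScaleAbs(c,alpha=1.3))
```

```text
(no output)
```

View pics/t1.png

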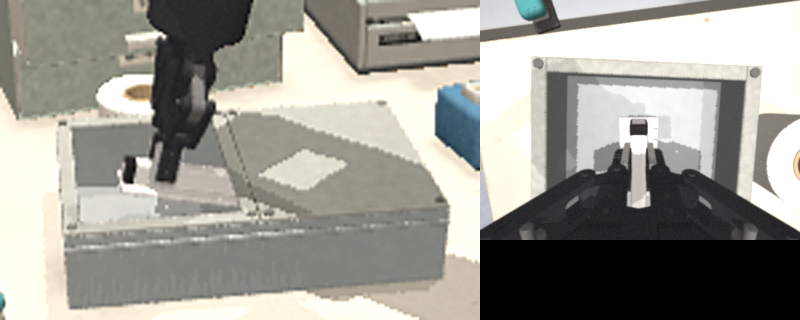

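The straightedge is gripped and tilted: its capped end at (128,170) has risen with the fingers. I'll carry on drawing it out.

Request:
{"name": "play_rows", "arguments": {
  "series": [
    [0,[0.16,0,-0.03],[0,0.13,0]],
    [0,[0.16,0,-0.02],[0,0.12,0]],
    [0,[0.2,0,-0.03],[0,0.13,0]],
    [0,[0.2,0,-0.03],[0,0.12,0]],
    [0,[0.23,0,-0.03],[0,0.19,0]],
    [0,[0.23,0,-0.03],[0,0.19,0]],
    [0,[0,0,0],[0,0,0]]
  ]
}}

```text
t: 7.05
tool_pos: [0.7064, 0.2284, 0.0796]
tool_rot: [-2.642, -1.314, -0.468]
contact_force: [0.0, 0.3, -0.7]
opening: 0.0112
grip_force: 99.0
```

Request:
{"name": "play_rows", "arguments": {
  "series": [
    [0,[0.19,0,-0.06],[0,0.19,0]],
    [0,[0.19,0,-0.05],[0,0.19,0]],
    [0,[0.19,0,-0.01],[0,0.13,0]],
    [0,[0.19,0,-0.01],[0,0.12,0]],
    [0,[0.23,0,-0.03],[0,0,0]],
    [0,[0.24,0,-0.04],[0,0,0]],
    [0,[0,0,0],[0,0,0]]
  ]
}}

```text
t: 7.92
tool_pos: [0.7388, 0.271, 0.1141]
tool_rot: [-2.589, -1.289, -0.578]
contact_force: [-0.4, -0.4, -1.0]
opening: 0.0114
grip_force: 99.0
```

Request:
{"name": "play_rows", "arguments": {
  "series": [
    [0,[0.28,0,-0.25],[0,0,0]],
    [0,[0.28,0,-0.25],[0,0,0]],
    [0,[0.28,0,-0.36],[0,0,0]],
    [0,[0.28,0,-0.36],[0,0,0]],
    [0,[0.22,0,-0.34],[0,0,0]],
    [0,[0.2,0,-0.34],[0,0,0]],
    [0,[0,0,0],[0,0,0]],
    [0,[0,0,0],[0,0,0]]
  ]
}}

```text
t: 8.93
tool_pos: [0.755, 0.2933, 0.2301]
tool_rot: [-2.59, -1.287, -0.573]
contact_force: [0.3, -0.1, -0.6]
opening: 0.0111
grip_force: 99.0
```

Run:
```python
from station import ctrl, imaging
import cv2
cv2.imwrite("pics/f1.png",imaging.get_image("scene")["color"])
```

```text
(no output)
```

View pics/f1.png

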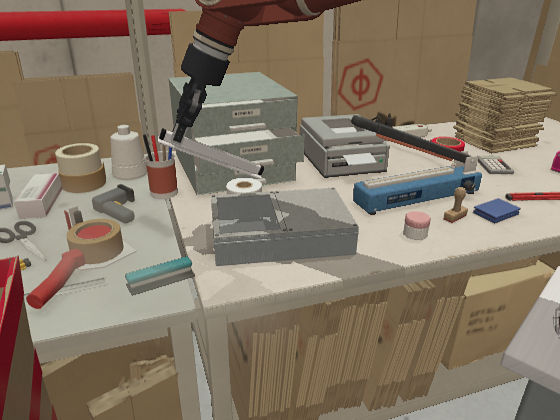

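The straightedge is out. It is held near its upper end at (170,135), and its lower end at (262,168) is clear above the tray. I'll raise it a little more for margin, let it settle and hand in.

Request:
{"name": "play_rows", "arguments": {
  "series": [
    [0,[0.12,0,-0.24],[0,0,0]],
    [0,[0.12,0,-0.24],[0,0,0]],
    [0,[0.1,0,-0.24],[0,0,0]],
    [0,[0,0,0],[0,0,0]],
    [0,[0,0,0],[0,0,0]],
    [0,[0,0,0],[0,0,0]],
    [0,[0,0,0],[0,0,0]]
  ]
}}

```text
t: 9.85
tool_pos: [0.7553, 0.2937, 0.27]
tool_rot: [-2.59, -1.287, -0.573]
contact_force: [-0.0, 0.7, -1.8]
opening: 0.0115
grip_force: 99.0
```

```bash
python3 -c "
from station import ctrl
print(ctrl.get_obs()['grip_force']);print(ctrl.finish_job())"
```

```text
98.9741599559784
the job is handed in; nothing more can be done
None
```

I drew the straightedge out through the hatch end first and handed the job in at about 10 s, holding it still at 99 N with its lower end an estimated 0.19 m above the bench; no verdict came back.

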